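Put the balance check weights away and cover the pan

ROBOT

A 7-joint arm with a two-finger parallel gripper is mounted at the origin on a cart in front of the work surface, level with it; the furniture and walls round the work are solid. World frame = base frame: x ahead of the robot, y to its left, z up, the work surface at z = 0. Lengths are in m, angles in rad, forces in N, time in s.
With the tool pointing down it reaches from about 0.4 to 0.875 m from the base axis. Payload 19.3 kg.
Tool frame: the origin (TCP) lies midway between the tips of the shut fingers; the grasp point (between the pads) lies 19 mm behind it (ctrl.hold_point_z is the distance from the TCP to the grasp point, in m); z points along the fingers, y is the line along which they close (so a half turn about z gives the same grasp; the last joint's range is limited). The gripper opens to 85 mm and grips with 20 to 120 N. Pads are 22 mm wide; open, the fingers measure 114 mm over their backs; the gripper's body (76 mm by 85 mm) begins 54 mm behind the grasp point. The pads swing forward as they close: fully open they stand 13 mm farther back than shut.
Start: joints at [-1.293, 0.521, -0.036, 1.599, 0.021, 1.021, -0.113], TCP at [0.213, 0.588, 0.231] pointing down, gripper open.
Joint ranges: [-2.91, 2.91], [-0.3, 2.13], [-1.5, 1.42], [0.17, 2.43], [-1.26, 4.41], [0.16, 1.93], [-2.52, 2.52]. Speed limits (rad/s): [1.89, 1.89, 2.39, 2.39, 3.01, 3.01, 3.01].

INTERFACE

Orientations are given as [roll, pitch, yaw] about the fixed x, y, z axes, in that order (R = Rz(yaw) Ry(pitch) Rx(roll)).
In Python, from plant import ctrl, optics, job gives the robot as it stands.
- The arm moves only by the shell command python3 -m inch 'ROWS'. ROWS is JSON, a list of rows, each a list of 7 numbers: the shift along the tool's x, y, z in cm, then the turn, a rotation vector about the tool's x, y, z in rad, then the closure, from -1 (fully open) to 1 (shut). A call has 1 to 20 rows; each row shifts and turns the commanded pose from where the row before left it, along the tool's axes as they then stand; what a row does not reach is not made up. A row lasts 1/10 s, in which the tool goes at most 50 mm and 8.59 degrees, less where a joint would pass 70% of its speed; a pose out of reach is approached as far as the arm can. A call with a gripper value outside its range is refused whole. The fingers move at their own pace and stop on an object; the grip force is fixed at half the most. Time passes only in rows, so rows that do not move let the fingers close. It gives the time, the measured TCP pose, the force, the opening and the grip force at its end, in the units of the state.
- ctrl.get_state(): the state, without advancing time (a new reading comes with each control period).
- optics.camera(name): name is "side" or "top"; returns a dict with "image" (384x512x3 uint8, red, green, blue), "intrinsics" (3x3 intrinsics, pixels), "extrinsics" (4x4, takes a point from camera to world coordinates). Camera axes: x right, y up, looking along -z (the intrinsics and any distortion apply to the point x, -y, -z); pixel columns grow to the right and rows downward; lengths in m; the calibration is good to about 2 mm. A picture is of the moment at which its call begins. There is no depth.
- job.close_job(): hands the job in; it is judged then, once.
The state is a dict: "clock": time; "joint_pos": joint angles; "joint_velocities": joint speeds; "joint_efforts": joint torques, N m; "position": TCP position; "orientation": TCP orientation; "contact_force": force on the tool from outside, world axes, zero at the start; "torque": the same for the moment, N m; "gripper_width": opening from 0.0 (shut) to 1.0 (fully open); "gripper_force": force on a finger pad.
Only numpy, scipy, OpenCV 4.12 (cv2) and the standard library are available. Lean on these libraries where they do the work, as an engineer would, in place of code of your own. Each camera call takes 0.05 s, during which the arm holds its last target. There are 200 camera calls.

TASK

The balance check is finished. Take the stack of weights on the balance pan apart from the top down, one weight at a time, and lay each flat in the foam pocket cut for its size, never tipping one over; when all four are put away, set the dust cover over the empty pan so that it sits level with its skirt round the pan. Keep the arm clear of the lamp shade that hangs beyond the wire tray.

Things in the scene. Friction and masses are not known exactly. Their poses are not given: they have to be found in the camera images.
- weight_500g: 500 g flat round weight, a plain dark grey steel disc 62 mm in diameter and 21 mm high; at the start the bottom of the stack, standing on the balance pan. Origin: centre of its underside, z up along its axis
- weight_200g: 200 g flat round weight, a plain yellow brass disc 50 mm in diameter and 13 mm high; at the start the second from the bottom of the stack. Origin: centre of its underside, z up along its axis
- weight_100g: 100 g flat round weight, a plain bright steel disc 38 mm in diameter and 11.5 mm high; at the start the third from the bottom of the stack. Origin: centre of its underside, z up along its axis
- weight_50g: 50 g flat round weight, a plain yellow brass disc 26 mm in diameter and 12 mm high; at the start the top of the stack. Origin: centre of its underside, z up along its axis
- pocket_500g: fixed dark foam block 84 x 84 x 18 mm with the round, blue-floored pocket for the 500 g weight: 72 mm in diameter, 5 mm deep. One of four blocks in a black tray 180 x 180 mm with a rim lower than they are; which block is where changes. Origin: centre of the underside, 9 mm above the desk; pocket floor at z = 13 mm, block top at z = 18 mm
- pocket_200g: fixed dark foam block 84 x 84 x 18 mm with the round, blue-floored pocket for the 200 g weight: 60 mm in diameter, 5 mm deep. One of four blocks in a black tray 180 x 180 mm with a rim lower than they are; which block is where changes. Origin: centre of the underside, 9 mm above the desk; pocket floor at z = 13 mm, block top at z = 18 mm
- pocket_100g: fixed dark foam block 84 x 84 x 18 mm with the round, blue-floored pocket for the 100 g weight: 48 mm in diameter, 5 mm deep. One of four blocks in a black tray 180 x 180 mm with a rim lower than they are; which block is where changes. Origin: centre of the underside, 9 mm above the desk; pocket floor at z = 13 mm, block top at z = 18 mm
- pocket_50g: fixed dark foam block 84 x 84 x 18 mm with the round, blue-floored pocket for the 50 g weight: 36 mm in diameter, 5 mm deep. One of four blocks in a black tray 180 x 180 mm with a rim lower than they are; which block is where changes. Origin: centre of the underside, 9 mm above the desk; pocket floor at z = 13 mm, block top at z = 18 mm
- balance: white and grey laboratory balance, fixed, housing 186 x 160 x 45 mm, display panel towards the robot. Round steel pan 108 mm in diameter, 3.5 mm thick, rigid, its top at z = 62 mm; at the start it carries the four weights in one stack, smallest on top. Origin: on the bench mat (5 mm above the desk) below the pan's centre, z up; housing 108 mm to the front (-x), 78 mm behind
- dust_cover: blue-grey pan cover, about 120 g: round cap, 130 mm outside, 124 mm inside, black knob; at first in the black wire tray (floor 7, rim 40 mm above the desk; a lamp shade hangs from z = 390 mm up over its far end). Origin: centre of the skirt's lower edge, z up. Inside height 12 mm, top face at z = 15; knob head 26 mm wide, z = 24 to 38 mm. Seated, its origin is at z = 50 mm of the balance
There are look-alikes about, which are no part of the job. Leave any orange look-alike of the weight_500g alone.

How it is judged:
By the outcome, as a careful person would: the job done as asked, in the order asked, and still so for the second after the job is handed in, with the robot touching nothing.
It also fails if it takes over 144 s, if anything falls off the work surface, if the arm or the gripper's body presses on something with over 40 N, if the wrist force passes 120 N, or if a joint passes its speed limit or range.

## Working session

There is one attempt and no reset: what is moved stays moved. The work goes in short steps, Python scripts to look and compute and a shell command to move; the robot and the scene stay as the last step left them, time stands still between calls to the robot, and variables do not carry over. Pictures are saved under pics/ and viewed, at most 14 in all, crops included, and the job is handed in when it is done.

```bash
ls; mkdir -p pics; python3 - <<'E'
from plant import ctrl,optics
import cv2,numpy as np
print(ctrl.get_state(), ctrl.hold_point_z)
for n in("side","top"):
    c=optics.camera(n); cv2.imwrite(f"pics/{n}0.png",c["image"][:,:,::-1]); print(n,c["intrinsics"].tolist(),np.round(c["extrinsics"],4).tolist(),[k for k in c])
E
```

```text
pics
{'clock': 0.0, 'joint_pos': array([-1.29321016,  0.52201693, -0.03631374,  1.59998076,  0.0211786 ,
        1.02109527, -0.11277903]), 'joint_velocities': array([-0.00121114,  0.0006743 , -0.00129192,  0.00139688, -0.00079674,
       -0.00154583,  0.0010206 ]), 'joint_efforts': array([-6.51345526e-04, -9.27095175e+01,  1.97944410e+00, -3.69913137e+01,
        1.77708274e-02,  8.25129915e-03, -4.26990471e-05]), 'position': array([0.21293573, 0.58726248, 0.23073381]), 'orientation': array([-3.14047854e+00,  6.75727265e-05,  2.79379400e+00]), 'contact_force': array([-0.03537879, -0.11841474, -0.03802307]), 'torque': array([-0.00319265,  0.05338846,  0.00816984]), 'gripper_force': 0.0, 'gripper_width': 1.0010835596199612} 0.0187
side [[474.3168491052285, 0.0, 259.01699055158247], [0.0, 474.3168491052285, 192.64160590482143], [0.0, 0.0, 1.0]] [[0.8753, -0.4029, 0.2675, 0.907], [0.4834, 0.7426, -0.4636, -0.7183], [-0.0119, 0.5351, 0.8447, 1.2484], [0.0, 0.0, 0.0, 1.0]] ['image', 'intrinsics', 'extrinsics']
top [[486.95007272893264, 0.0, 258.5810133915707], [0.0, 486.95007272893264, 184.83395630357907], [0.0, 0.0, 1.0]] [[-0.0263, 0.9982, -0.0543, 0.4444], [-0.9996, -0.0268, -0.0088, -0.0987], [-0.0103, 0.054, 0.9985, 1.849], [0.0, 0.0, 0.0, 1.0]] ['image', 'intrinsics', 'extrinsics']
```

View pics/side0.png

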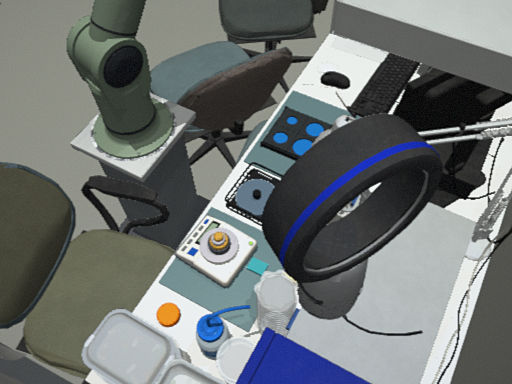

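View pics/top0.png

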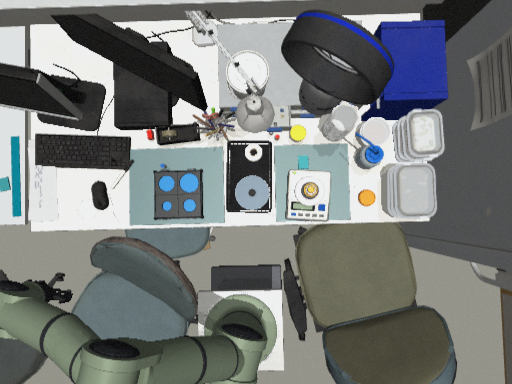

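Side view: pockets (280-325,110-145), cover in tray (257,195), stack (219,240), and an orange disc (168,314). Top view: pockets (160-190,180-208), cover (252,192), stack (310,189), a white ring (253,152), a yellow disc (298,132) and the orange look-alike (367,198).

```bash
cat > h.py <<'E'
import cv2,numpy as np
from plant import ctrl,optics
def cam(n):
    c=optics.camera(n); return c["image"],np.array(c["intrinsics"]),np.array(c["extrinsics"])
def ray(K,E,u,v):
    d=np.array([(u-K[0,2])/K[0,0],-(v-K[1,2])/K[1,1],-1]); return E[:3,3],E[:3,:3]@d
def onz(K,E,u,v,z):
    o,d=ray(K,E,u,v); return o+d*(z-o[2])/d[2]
def proj(K,E,p):
    q=E[:3,:3].T@(np.array(p)-E[:3,3]); return K[0,0]*q[0]/-q[2]+K[0,2], K[1,1]*q[1]/q[2]+K[1,2]
def blobs(m,amin=15):
    cs,_=cv2.findContours(m.astype(np.uint8),cv2.RETR_EXTERNAL,cv2.CHAIN_APPROX_NONE); out=[]
    for c in cs:
        a=cv2.contourArea(c)
        if a>=amin: M=cv2.moments(c); out.append((M["m10"]/M["m00"],M["m01"]/M["m00"],a,c))
    return out
E
python3 - <<'E'
from h import *
tiles=[]
for n,(x,y) in(("top",(240,140)),("side",(180,160))):
    im,K,E=cam(n)
    hsv=cv2.cvtColor(im,cv2.COLOR_RGB2HSV)
    blue=cv2.inRange(hsv,(98,130,110),(115,255,255))
    for u,v,a,c in blobs(blue):
        p=onz(K,E,u,v,.022)
        if .1<p[1]<.5: 
            e=cv2.minAreaRect(c); print(n,"blue",round(u,1),round(v,1),a,np.round(p,4),"diam mm",2*np.sqrt(a/np.pi)/K[0,0]*1000*np.linalg.norm(p-E[:3,3]))
    tiles.append(cv2.resize(im[y:y+100,x:x+100],None,fx=4,fy=4,interpolation=cv2.INTER_CUBIC))
cv2.imwrite("pics/c1.png",np.hstack(tiles)[:,:,::-1])
E
```

```text
top blue 166.7 205.6 56.0 [0.475  0.2647 0.022 ] diam mm 32.305677094721474
top blue 189.2 205.0 112.0 [0.4747 0.1798 0.022 ] diam mm 45.32704600044028
top blue 166.2 183.1 172.5 [0.5594 0.2652 0.022 ] diam mm 56.80279705294138
top blue 188.7 182.3 260.0 [0.5602 0.1801 0.022 ] diam mm 69.1894817557835
side blue 301.3 146.2 205.0 [0.5534 0.1772 0.022 ] diam mm 53.10762473597546
side blue 280.0 137.5 107.0 [0.4754 0.1766 0.022 ] diam mm 38.84037770268697
side blue 314.1 129.1 159.5 [0.5591 0.2622 0.022 ] diam mm 48.31965936249511
side blue 291.8 120.1 50.5 [0.4757 0.2622 0.022 ] diam mm 27.5280812650015
```

View pics/c1.png

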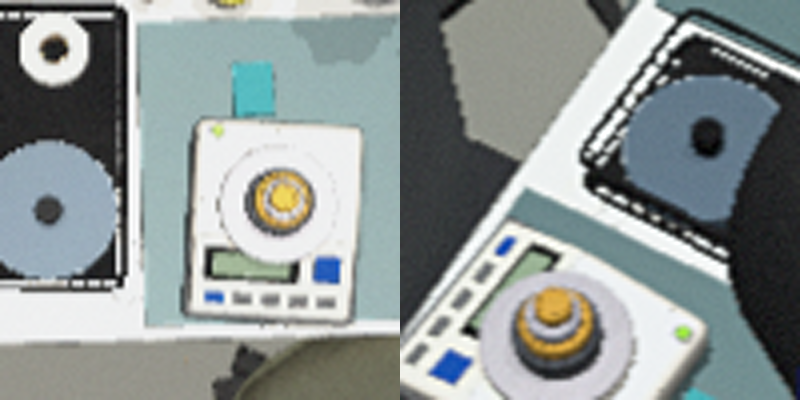

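Crop: the stack is in order (brass 50 at top (311,189), bright 100, brass 200, dark 500), and the cover with black knob at top (252,192). The white ring at (253,152) is a look-alike. Pockets are identified by diameter. Next I'll measure the stack and cover.

```bash
python3 - <<'E'
from h import *
O={}
def tri(a,b):
    (o1,d1),(o2,d2)=a,b; A=np.stack([d1,-d2],1); s=np.linalg.lstsq(A,o2-o1,rcond=None)[0]
    p,q=o1+s[0]*d1,o2+s[1]*d2; return (p+q)/2,np.linalg.norm(p-q)
R={}
for n,(cx,cy),(kx,ky) in(("top",(311,189),(252,192)),("side",(218,238),(257,195))):
    im,K,E=cam(n); hsv=cv2.cvtColor(im,cv2.COLOR_RGB2HSV)
    br=cv2.inRange(hsv,(12,100,120),(28,255,255))
    bb=sorted([b for b in blobs(br,8) if np.hypot(b[0]-cx,b[1]-cy)<12],key=lambda b:b[2])
    for u,v,a,c in bb: print(n,"brass",round(u,1),round(v,1),a,cv2.boundingRect(c),np.round(onz(K,E,u,v,.1245),4))
    cv=cv2.inRange(hsv,(100,40,60),(118,120,230))
    for u,v,a,c in blobs(cv,100):
        if np.hypot(u-kx,v-ky)<20: 
            (eu,ev),ax,_=cv2.fitEllipse(cv2.convexHull(c)); print(n,"cover",round(u,1),round(v,1),a,"ell",eu,ev,ax,np.round(onz(K,E,eu,ev,.022),4))
    dk=(im.max(2)<70).astype(np.uint8); w=np.zeros_like(dk); w[ky-8:ky+8,kx-8:kx+8]=1
    for u,v,a,c in blobs(dk*w,5): print(n,"knob",round(u,1),round(v,1),a,np.round(onz(K,E,u,v,.045),4)); R[n]=ray(K,E,u,v)
    # pan: light ring
    print("pix",im[cy-3:cy+14:2,cx].tolist())
E
```

```text
top brass 310.2 189.4 138.0 (304, 183, 14, 14) [ 0.5169 -0.2656  0.1245]
top cover 251.6 192.4 841.0 ell 251.60292053222656 192.53390502929688 (33.42328643798828, 34.610111236572266) [ 0.5155 -0.0556  0.022 ]
top knob 251.7 192.4 18.5 [ 0.5152 -0.0563  0.045 ]
pix [[203, 172, 110], [239, 217, 98], [239, 211, 93], [200, 169, 82], [222, 221, 222], [181, 142, 80], [94, 93, 97], [237, 236, 238], [239, 240, 240]]
side brass 217.9 235.8 52.5 (214, 232, 9, 9) [ 0.5208 -0.2722  0.1245]
side brass 219.5 243.2 53.0 (209, 233, 19, 16) [ 0.5358 -0.2889  0.1245]
side cover 253.8 195.3 941.5 ell 256.00408935546875 196.57200622558594 (36.086151123046875, 42.193058013916016) [ 0.5175 -0.0621  0.022 ]
side knob 256.4 194.0 50.5 [ 0.5214 -0.0658  0.045 ]
pix [[218, 171, 72], [222, 173, 74], [198, 154, 62], [90, 80, 65], [199, 199, 208], [89, 85, 79], [207, 161, 66], [101, 81, 43], [82, 85, 92]]
```

```bash
python3 -m inch '[[0,0,0,0,0,0.136,0],[0,0,0,0,0,0.136,0],[0,0,0,0,0,0.136,0],[0,0,0,0,0,0.136,0],[0,0,0,0,0,0.136,0],[0,0,0,0,0,0.136,0],[0,0,0,0,0,0.136,0],[0,0,0,0,0,0.136,0],[0,0,0,0,0,0.136,0],[0,0,0,0,0,0,0]]' | tail -8
python3 - <<'E'
from h import *
def tri(a,b):
    (o1,d1),(o2,d2)=a,b; s=np.linalg.lstsq(np.stack([d1,-d2],1),o2-o1,rcond=None)[0]
    p,q=o1+s[0]*d1,o2+s[1]*d2; return np.round((p+q)/2,4),np.round(np.linalg.norm(p-q),4)
im,K,E=cam("top"); ims,Ks,Es=cam("side")
hsv=cv2.cvtColor(im,cv2.COLOR_RGB2HSV)
m=cv2.inRange(hsv,(12,110,225),(32,255,255))
for u,v,a,c in blobs(m,6):
    if abs(u-311)<10 and abs(v-189)<10: print("50top",u,v,a,onz(K,E,u,v,.1245)); print("50",tri(ray(K,E,u,v),ray(Ks,Es,217.9,235.8)))
print("200 outer",onz(K,E,310.2+.3,189.4+.3,.099))
print("knob",tri(ray(K,E,251.7,192.4),ray(Ks,Es,256.4,194)))
for n,a,b in(("ctr",(337,58),(355,195)),("left end",(285,45),(268,205)),("blue lowest..",(383,80),(290,265))): print(n,tri(ray(K,E,*a),ray(Ks,Es,*b)))
# 500 g + pan in top view
g=cv2.cvtColor(im,cv2.COLOR_RGB2GRAY)
for u,v,a,c in blobs((im.max(2)<150)&(hsv[...,1]<90),20):
    if abs(u-311)<12 and abs(v-190)<12: print("500",u,v,a,cv2.minEnclosingCircle(c),onz(K,E,u,v,.088))
print(ctrl.get_state()["joint_pos"].round(2))
E
```

```text
clock: 1.3
position: [0.2128, 0.5876, 0.2312]
orientation: [3.141, 0.0, 1.567]
contact_force: [-0.3, 0.5, 0.2]
gripper_width: 0.5
gripper_force: 0.0
50top 310.63440860215053 188.86021505376343 15.5 [ 0.51892271 -0.2673294   0.1245    ]
50 (array([ 0.5186, -0.2686,  0.1164]), np.float64(0.0016))
200 outer [ 0.51701888 -0.26924446  0.099     ]
knob (array([ 0.5157, -0.0561,  0.027 ]), np.float64(0.0001))
ctr (array([ 0.8379, -0.2982,  0.6057]), np.float64(0.0055))
left end (array([ 0.794 , -0.2567,  0.5688]), np.float64(0.2511))
blue lowest.. (array([ 0.7922, -0.43  ,  0.5451]), np.float64(0.0046))
500 306.23333333333335 193.0 30.0 ((309.4696960449219, 190.32827758789062), 8.633199691772461) [ 0.5059529  -0.25453239  0.088     ]
[-1.49  0.54  0.26  1.61 -0.16  1.02 -1.18]
```

```bash
python3 -m inch '[[-3.6,2.9,0,0,0,0,0],[-3.6,2.9,0,0,0,0,0],[-3.6,2.9,0,0,0,0,0],[-3.6,2.9,0,0,0,0,0],[-3.6,2.9,0,0,0,0,0],[-3.6,2.9,0,0,0,0,0],[-3.6,2.9,0,0,0,0,0],[-3.6,2.9,0,0,0,0,0],[-3.6,2.9,0,0,0,0,0],[0,0,0,0,0,0,0]]'
python3 -m inch '[[-3.8,0.3,0,0,0,0,0],[-3.8,0.3,0,0,0,0,0],[-3.8,0.3,0,0,0,0,0],[-3.8,0.3,0,0,0,0,0],[-3.8,0.3,0,0,0,0,0],[-3.8,0.3,0,0,0,0,0],[-3.8,0.3,0,0,0,0,0],[-3.8,0.3,0,0,0,0,0],[-3.8,0.3,0,0,0,0,0],[-3.8,0.3,0,0,0,0,0],[-3.8,0.3,0,0,0,0,0],[-3.8,0.3,0,0,0,0,0],[-3.8,0.3,0,0,0,0,0],[-3.8,0.3,0,0,0,0,0],[0,0,0,0,0,0,0]]'; python3 -c "
from plant import ctrl;print(ctrl.get_state()['joint_pos'].round(2))"
```

```text
clock: 2.4
position: [0.4773, 0.2576, 0.2317]
orientation: [3.14, 0.001, 1.566]
contact_force: [-0.9, 0.2, -0.2]
gripper_width: 0.499
gripper_force: 0.0
clock: 3.9
position: [0.5141, -0.2739, 0.2314]
orientation: [-3.142, 0.002, 1.568]
contact_force: [-1.2, 1.9, -0.7]
gripper_width: 0.502
gripper_force: 0.0
[ 0.07  0.49  0.46  1.73 -0.25  0.97  0.62]
```

```bash
python3 -m inch '[[0.6,0.4,2,0,0,0,0],[0,0,3,0,0,0,0],[0,0,3,0,0,0,0],[0,0,0,0,0,0,0]]'; python3 - <<'E'
from h import *
im,K,E=cam("side"); 
a=cv2.resize(im[185:265,170:270],None,fx=5,fy=5,interpolation=cv2.INTER_CUBIC)
im,K,E=cam("top"); b=cv2.resize(im[140:240,260:360],None,fx=4,fy=4,interpolation=cv2.INTER_CUBIC)
cv2.imwrite("pics/c2.png",cv2.cvtColor(cv2.resize(np.hstack([a,b[:400]]),None,fx=.85,fy=.85),cv2.COLOR_RGB2BGR))
print(ctrl.get_state()["position"], [proj(*cam("side")[1:],p) for p in([.5185,-.268,.1245],)])
E
```

```text
clock: 4.3
position: [0.5176, -0.2614, 0.1483]
orientation: [-3.137, -0.002, 1.573]
contact_force: [-0.8, 0.3, 0.4]
gripper_width: 0.504
gripper_force: 0.0
[ 0.51921968 -0.26275025  0.15191435] [(np.float64(218.03275887133807), np.float64(234.14975052886678))]
```

View pics/c2.png

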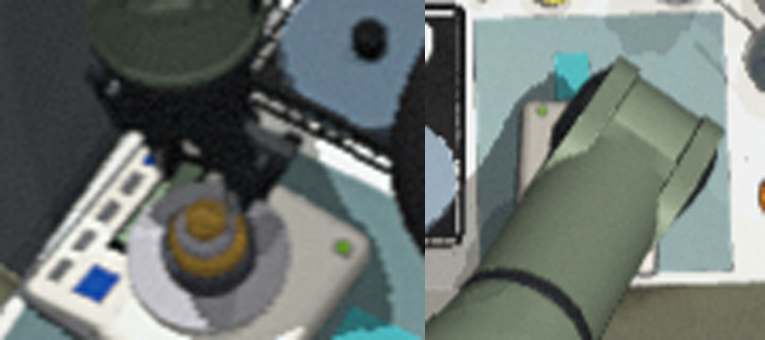

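The side crop shows the open fingers straddling the 50 g weight (about px 218,234) from above; the top view is blocked by the arm.

```bash
cat >> h.py <<'E'
def mean(k=4):
    P=[]
    for i in range(k): cam("side"); P.append(ctrl.get_state()["position"])
    return np.mean(P,0),np.std(P,0)
E
python3 -m inch '[[0,0,0,0,0,0,0],[0,0,0,0,0,0,0]]';python3 -c "
from h import *
print(mean(4)); im,K,E=cam('side'); print(proj(K,E,[.5185,-.266,.1505]))"
```

```text
clock: 4.65
position: [0.5197, -0.2629, 0.1525]
orientation: [3.14, 0.0, 1.57]
contact_force: [0.4, -0.4, -0.4]
gripper_width: 0.498
gripper_force: 0.0
(array([ 0.51942847, -0.2628107 ,  0.15196972]), array([1.07377780e-04, 3.81558432e-05, 2.21493292e-04]))
(np.float64(217.58969744550114), np.float64(228.96847946082417))
```

```bash
python3 -m inch '[[-0.5,-0.1,1.4,0,0,0,0],[0,0,1,0,0,0,0],[0,0,1,0,0,0,0],[0,0,0,0,0,0,0],[0,0,0,0,0,0,0],[0,0,0,0,0,0,0.3],[0,0,0,0,0,0,0.5],[0,0,0,0,0,0,1],[0,0,0,0,0,0,1],[0,0,0,0,0,0,1],[0,0,0,0,0,0,1]]'
```

```text
clock: 6.0
position: [0.5184, -0.2678, 0.118]
orientation: [3.141, 0.0, 1.57]
contact_force: [-1.9, 1.4, 5.0]
gripper_width: 0.267
gripper_force: 58.5
```

```bash
python3 -m inch '[[0,0,-0.5,0,0,0,1],[0,0,-1,0,0,0,1],[0,0,-2,0,0,0,1],[0,0,-2,0,0,0,1],[0,0,-2,0,0,0,1],[0,0,0,0,0,0,1],[0,0,0,0,0,0,1]]'; python3 - <<'E'
from h import *
im,K,E=cam("side"); 
cv2.imwrite("pics/c3.png",cv2.resize(im[170:260,170:290],None,fx=6,fy=6,interpolation=cv2.INTER_CUBIC)[:,:,::-1])
p=ctrl.get_state()["position"]; print(p,proj(K,E,p))
E
```

```text
clock: 6.7
position: [0.5184, -0.2677, 0.193]
orientation: [3.14, 0.0, 1.57]
contact_force: [0.3, 0.3, -0.7]
gripper_width: 0.261
gripper_force: 58.9
[ 0.5180903  -0.26756932  0.19234166] (np.float64(215.71823949677142), np.float64(221.63393994860985))
```

View pics/c3.png

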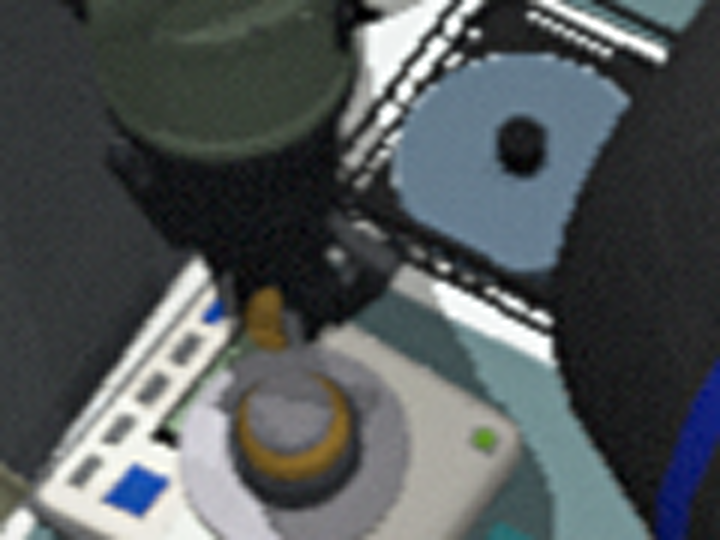

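The 50 g weight is held upright between the tips (about px 214,223), and the rest of the stack is undisturbed. Next: carry it to the 50 g pocket.

```bash
python3 -m inch '[[2,-0.3,0,0,0,0,1],[3.5,-0.3,0,0,0,0,1],[3.5,-0.3,0,0,0,0,1],[3.5,-0.3,0,0,0,0,1],[3.5,-0.3,0,0,0,0,1],[3.5,-0.3,0,0,0,0,1],[3.5,-0.3,0,0,0,0,1],[3.5,-0.3,0,0,0,0,1],[3.5,-0.3,0,0,0,0,1],[3.5,-0.3,0,0,0,0,1],[3.5,-0.3,0,0,0,0,1],[3.5,-0.3,0,0,0,0,1],[3.5,-0.3,0,0,0,0,1],[3.5,-0.3,0,0,0,0,1],[3.5,0,0,0,0,0,1],[2.1,0,0,0,0,0,1],[0,0,0,0,0,0,1],[0,0,0,0,0,0,1]]'
python3 -m inch '[[0,0,3,0,0,0,1],[0,0,3,0,0,0,1],[0,0,3,0,0,0,1],[0,0,3,0,0,0,1],[0,0,2,0,0,0,1],[0,0,0,0,0,0,1],[0,0,0,0,0,0,1],[0,0,0,0,0,0,1]]'
python3 -c "
from h import *
print(mean(3))
im,K,E=cam('side')
cv2.imwrite('pics/c4.png',cv2.resize(im[80:170,240:360],None,fx=6,fy=6,interpolation=cv2.INTER_CUBIC)[:,:,::-1])"
```

```text
clock: 8.55
position: [0.4763, 0.263, 0.1917]
orientation: [-3.141, 0.001, 1.57]
contact_force: [0.5, -0.0, -0.7]
gripper_width: 0.26
gripper_force: 58.9
clock: 9.35
position: [0.4774, 0.2631, 0.0535]
orientation: [3.14, -0.001, 1.569]
contact_force: [0.0, 0.4, -0.7]
gripper_width: 0.26
gripper_force: 58.9
(array([0.47722541, 0.26344546, 0.05341978]), array([8.83855646e-05, 6.31756156e-05, 1.01481422e-04]))
```

View pics/c4.png

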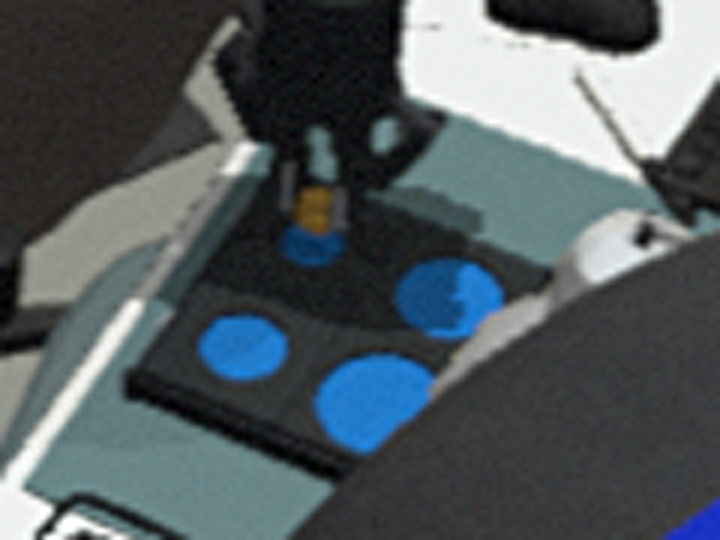

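The weight is poised over the smallest pocket (crop 315,240), well aligned. Lower, release, retreat.

```bash
python3 -m inch '[[0,-0.15,0.8,0,0,0,1],[0,0,0.8,0,0,0,1],[0,0,0.5,0,0,0,1],[0,0,0.35,0,0,0,1],[0,0,0,0,0,0,1],[0,0,0,0,0,0,1],[0,0,0,0,0,0,1]]'
python3 -m inch '[[0,0,0,0,0,0,0.3],[0,0,0,0,0,0,0.1],[0,0,0,0,0,0,0],[0,0,0,0,0,0,0],[0,0,-0.5,0,0,0,0],[0,0,-2,0,0,0,0],[0,0,-4,0,0,0,0],[0,0,-4,0,0,0,0],[0,0,-4,0,0,0,0],[-3,0.4,-1,0,0,0,-0.2],[-3.5,0.3,0,0,0,0,-0.2],[-3.5,0.3,0,0,0,0,-0.2],[-3.5,0.3,0,0,0,0,-0.2],[-3.5,0.3,0,0,0,0,-0.2],[-3.5,0.3,0,0,0,0,-0.2]]'
python3 - <<'E'
from h import *
im,K,E=cam("top"); hsv=cv2.cvtColor(im,cv2.COLOR_RGB2HSV)
for lo,hi,nm,z in(((12,90,120),(32,255,255),"brass",.033),((98,130,70),(115,255,255),"blue",.022)):
    for u,v,a,c in blobs(cv2.inRange(hsv,lo,hi),6):
        if 140<u<210 and 165<v<225: print(nm,u,v,a,onz(K,E,u,v,z))
E
```

```text
clock: 10.25
position: [0.4752, 0.2632, 0.0276]
orientation: [-3.142, 0.0, 1.57]
contact_force: [-1.2, -0.5, -1.0]
gripper_width: 0.259
gripper_force: 58.9
clock: 11.75
position: [0.4939, 0.0569, 0.1833]
orientation: [3.141, -0.0, 1.57]
contact_force: [0.3, -0.9, 0.1]
gripper_width: 0.599
gripper_force: 0.0
brass 166.5 205.5 23.0 [0.4750904  0.26310226 0.033     ]
blue 166.13928914505283 183.12487992315081 173.5 [0.55949237 0.26530501 0.022     ]
blue 183.19230769230768 179.8525641025641 52.0 [0.57010642 0.20078645 0.022     ]
```

```bash
python3 - <<'E'
from h import *
im,K,E=cam("top"); hsv=cv2.cvtColor(im,cv2.COLOR_RGB2HSV)
m=cv2.inRange(hsv,(10,70,90),(34,255,255))
for u,v,a,c in blobs(m,6):
    if abs(u-311)<10 and abs(v-190)<10:
        print("200",u,v,a,cv2.boundingRect(c),onz(K,E,u,v,.1))
        f=np.zeros_like(m); cv2.drawContours(f,[c],-1,255,-1)
        for q in blobs(f&~m,6): print("100",q[:3],onz(K,E,q[0],q[1],.1125),cv2.boundingRect(q[3]))
E
```

```text
200 310.15845070422534 189.4612676056338 142.0 (303, 183, 15, 14) [ 0.51786784 -0.26794954  0.1       ]
100 (310.5357142857143, 189.5142857142857, 70.0) [ 0.5171175 -0.2680769  0.1125   ] (306, 185, 10, 10)
```

```bash
python3 -m inch '[[-3.5,0.4,0,0,0,0,-0.3],[-3.5,0.3,0,0,0,0,-0.3],[-3.5,0.3,0,0,0,0,-0.3],[-3.5,0.3,0,0,0,0,-0.3],[-3.5,0.3,0,0,0,0,-0.3],[-3.5,0.3,0,0,0,0,-0.3],[-3.5,0.3,0,0,0,0,-0.3],[-3.5,0.2,0,0,0,0,-0.3],[-3.5,0,0,0,0,0,-0.3],[-1.1,0,1,0,0,0,-0.3],[0,0,2,0,0,0,-0.3],[0,0,0,0,0,0,-0.3],[0,0,0,0,0,0,-0.3],[0,0,0,0,0,0,-0.3]]'
```

```text
clock: 13.25
position: [0.5182, -0.2672, 0.1536]
orientation: [3.141, 0.0, 1.571]
contact_force: [-0.3, -0.3, -0.4]
gripper_width: 0.646
gripper_force: 0.0
```

```bash
python3 -m inch '[[-0.1,0,2,0,0,0,-0.3],[0,0,1.5,0,0,0,-0.3],[0,0,1.25,0,0,0,-0.3],[0,0,0,0,0,0,-0.3],[0,0,0,0,0,0,-0.3],[0,0,0,0,0,0,0.1],[0,0,0,0,0,0,0.5],[0,0,0,0,0,0,1],[0,0,0,0,0,0,1],[0,0,0,0,0,0,1],[0,0,0,0,0,0,1]]'
python3 -m inch '[[0,0,-0.5,0,0,0,1],[0,0,-1,0,0,0,1],[0,0,-2,0,0,0,1],[0,0,-2,0,0,0,1],[0,0,-3,0,0,0,1],[0,0,0,0,0,0,1],[0,0,0,0,0,0,1]]'; python3 - <<'E'
from h import *
im,K,E=cam("side"); 
cv2.imwrite("pics/c5.png",cv2.resize(im[170:260,170:290],None,fx=6,fy=6,interpolation=cv2.INTER_CUBIC)[:,:,::-1])
E
```

```text
clock: 14.35
position: [0.5181, -0.269, 0.1064]
orientation: [3.14, 0.0, 1.57]
contact_force: [-3.2, 1.5, 9.7]
gripper_width: 0.403
gripper_force: 58.7
clock: 15.05
position: [0.518, -0.2688, 0.1913]
orientation: [3.14, 0.0, 1.57]
contact_force: [0.4, 0.5, -1.0]
gripper_width: 0.402
gripper_force: 59.9
```

View pics/c5.png

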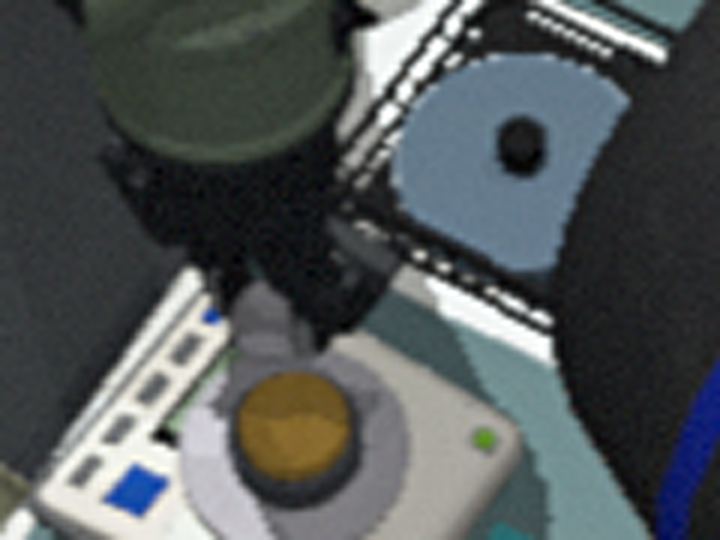

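The 100 g weight is gripped (crop 265,320); the 200 g and 500 g stack is still in place.

```bash
python3 -m inch '[[2.7,-0.3,0,0,0,0,1],[3.5,-0.4,0,0,0,0,1],[3.5,-0.4,0,0,0,0,1],[3.5,-0.4,0,0,0,0,1],[3.5,-0.4,0,0,0,0,1],[3.5,-0.4,0,0,0,0,1],[3.5,-0.4,0,0,0,0,1],[3.5,-0.4,0,0,0,0,1],[3.5,-0.4,0,0,0,0,1],[3.5,-0.4,0,0,0,0,1],[3.5,-0.4,0,0,0,0,1],[3.5,0,0,0,0,0,1],[3.5,0,0,0,0,0,1],[0,0,2,0,0,0,1],[0,0,4,0,0,0,1],[0,0,4,0,0,0,1],[0,0,3,0,0,0,1],[0,0,1,0,0,0,1],[0,0,0,0,0,0,1],[0,0,0,0,0,0,1]]'
python3 -m inch '[[0,0,0,0,0,0,1],[0,0,0,0,0,0,1]]'
```

```text
clock: 17.1
position: [0.4756, 0.1783, 0.0512]
orientation: [3.141, -0.0, 1.57]
contact_force: [-0.0, -0.8, -0.6]
gripper_width: 0.399
gripper_force: 60.0
clock: 17.3
position: [0.4757, 0.1786, 0.0514]
orientation: [3.14, -0.001, 1.57]
contact_force: [-0.2, 0.4, -1.4]
gripper_width: 0.399
gripper_force: 60.0
```

```bash
python3 -m inch '[[0,0,0.8,0,0,0,1],[0,0,0.8,0,0,0,1],[0,0,0.4,0,0,0,1],[0,0,0.3,0,0,0,1],[0,0,0,0,0,0,1],[0,0,0,0,0,0,1],[0,0,0,0,0,0,1]]'
python3 -m inch '[[0,0,0,0,0,0,0.05],[0,0,0,0,0,0,-0.15],[0,0,0,0,0,0,-0.2],[0,0,0,0,0,0,-0.2],[0,0,-0.5,0,0,0,-0.2],[0,0,-2,0,0,0,-0.2],[0,0,-4,0,0,0,-0.2],[0,0,-4,0,0,0,-0.2],[0,0,-3,0,0,0,-0.3],[-3,0.4,0,0,0,0,-0.5],[-3.5,0.4,0,0,0,0,-0.5],[-3.5,0.4,0,0,0,0,-0.5],[-3.5,0.4,0,0,0,0,-0.5],[-3.5,0.4,0,0,0,0,-0.5]]'
python3 - <<'E'
from h import *
im,K,E=cam("top"); hsv=cv2.cvtColor(im,cv2.COLOR_RGB2HSV)
m=cv2.inRange(hsv,(10,70,90),(34,255,255))
for u,v,a,c in blobs(m,6):
    if abs(u-311)<10 and abs(v-190)<10: print("200",u,v,a,onz(K,E,u,v,.101))
cv2.imwrite("pics/c6.png",cv2.resize(im[160:230,145:245],None,fx=7,fy=7,interpolation=cv2.INTER_CUBIC)[:,:,::-1])
E
```

```text
clock: 18.0
position: [0.4748, 0.1781, 0.0274]
orientation: [-3.141, 0.0, 1.57]
contact_force: [-3.5, -1.2, 12.2]
gripper_width: 0.404
gripper_force: 61.4
clock: 19.4
position: [0.4949, 0.0069, 0.1627]
orientation: [3.141, -0.0, 1.57]
contact_force: [-0.1, 0.4, -0.5]
gripper_width: 0.749
gripper_force: 0.0
200 310.20449172576826 189.45744680851064 141.0 [ 0.51783513 -0.26801821  0.101     ]
```

View pics/c6.png

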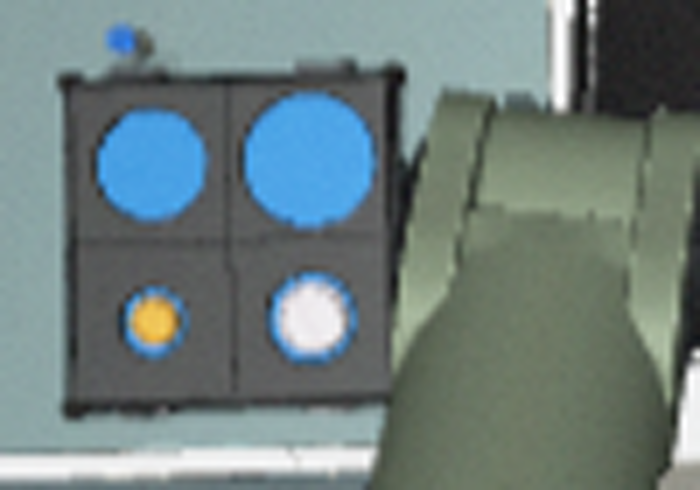

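Both the 50 g (155,322) and 100 g (312,318) weights lie flat and centred in their pockets. Now the 200 g.

```bash
python3 -m inch '[[-3.4,0.3,0,0,0,0,-0.5],[-3.4,0.3,0,0,0,0,-0.5],[-3.4,0.3,0,0,0,0,-0.5],[-3.4,0.3,0,0,0,0,-0.5],[-3.4,0.3,0,0,0,0,-0.5],[-3.4,0.3,0,0,0,0,-0.5],[-3.4,0.3,0,0,0,0,-0.5],[-3.4,0.2,0,0,0,0,-0.5],[0,0,2,0,0,0,-0.5],[0,0,0,0,0,0,-0.5],[0,0,0,0,0,0,-0.5],[0,0,0,0,0,0,-0.5]]'
```

```text
clock: 20.65
position: [0.5181, -0.263, 0.1431]
orientation: [3.141, -0.0, 1.571]
contact_force: [-0.0, -0.5, 0.0]
gripper_width: 0.75
gripper_force: 0.0
```

```bash
python3 -m inch '[[-0.5,0,2,0,0,0,-0.5],[0,0,2,0,0,0,-0.5],[0,0,1,0,0,0,-0.5],[0,0,0,0,0,0,-0.5],[0,0,0,0,0,0,-0.5],[0,0,0,0,0,0,-0.2],[0,0,0,0,0,0,0.2],[0,0,0,0,0,0,1],[0,0,0,0,0,0,1],[0,0,0,0,0,0,1],[0,0,0,0,0,0,1]]'
```

```text
clock: 21.75
position: [0.5182, -0.2689, 0.0938]
orientation: [3.14, 0.0, 1.57]
contact_force: [-3.3, 2.5, 15.8]
gripper_width: 0.547
gripper_force: 58.9
```

```bash
python3 -m inch '[[0,0,-0.5,0,0,0,1],[0,0,-1,0,0,0,1],[0,0,-2,0,0,0,1],[0,0,-3,0,0,0,1],[0,0,-3,0,0,0,1],[0,0,0,0,0,0,1],[0,0,0,0,0,0,1]]'; python3 - <<'E'
from h import *
im,K,E=cam("side"); 
cv2.imwrite("pics/c7.png",cv2.resize(im[170:260,170:290],None,fx=6,fy=6,interpolation=cv2.INTER_CUBIC)[:,:,::-1])
E
```

```text
clock: 22.45
position: [0.5179, -0.2687, 0.1881]
orientation: [3.14, 0.0, 1.57]
contact_force: [-1.3, -0.2, -2.1]
gripper_width: 0.541
gripper_force: 62.0
```

View pics/c7.png

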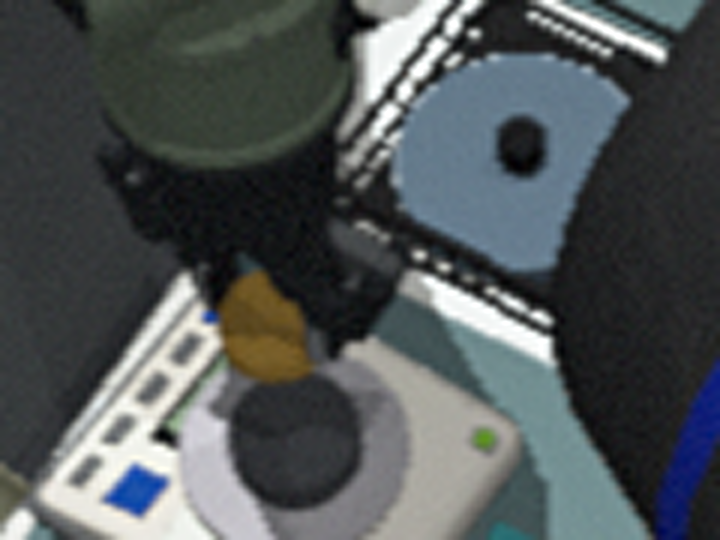

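The 200 g weight is held level (crop 265,335); only the dark 500 g remains on the pan.

```bash
python3 -m inch '[[0.8,0,0,0,0,0,1],[3.5,0,0,0,0,0,1],[3.5,0,0,0,0,0,1],[3.5,0,0,0,0,0,1],[3.5,0,0,0,0,0,1],[3.5,0.3,0,0,0,0,1],[3.5,0.4,0,0,0,0,1],[3.5,0.4,0,0,0,0,1],[3.5,0.4,0,0,0,0,1],[3.5,0.4,0,0,0,0,1],[3.5,0.4,0,0,0,0,1],[3.5,0.4,0,0,0,0,1],[3.5,0.4,0,0,0,0,1],[3.5,0.4,0,0,0,0,1],[3.5,0.4,0,0,0,0,1],[3.5,0.2,0,0,0,0,1],[0,0,2,0,0,0,1],[0,0,3,0,0,0,1],[0,0,0,0,0,0,1],[0,0,0,0,0,0,1]]'
python3 -m inch '[[0,0,3,0,0,0,1],[0,0,3,0,0,0,1],[0,0,2.5,0,0,0,1],[0,0,0,0,0,0,1],[0,0,0,0,0,0,1],[0,0,0,0,0,0,1]]'
```

```text
clock: 24.5
position: [0.5588, 0.264, 0.1371]
orientation: [-3.14, 0.001, 1.57]
contact_force: [0.8, 0.5, -1.0]
gripper_width: 0.539
gripper_force: 62.3
clock: 25.1
position: [0.5602, 0.2646, 0.0543]
orientation: [3.139, -0.001, 1.57]
contact_force: [0.4, 0.2, -1.8]
gripper_width: 0.544
gripper_force: 62.5
```

```bash
python3 -m inch '[[0,-0.1,1,0,0,0,1],[0,0,0.8,0,0,0,1],[0,0,0.4,0,0,0,1],[0,0,0.3,0,0,0,1],[0,0,0,0,0,0,1],[0,0,0,0,0,0,1],[0,0,0,0,0,0,1]]'
python3 -m inch '[[0,0,0,0,0,0,-0.2],[0,0,0,0,0,0,-0.35],[0,0,0,0,0,0,-0.45],[0,0,0,0,0,0,-0.45],[0,0,-0.5,0,0,0,-0.45],[0,0,-2,0,0,0,-0.45],[0,0,-4,0,0,0,-0.45],[0,0,-4,0,0,0,-0.45],[-3,0,-3,0,0,0,-0.45],[-3.5,-0.4,0,0,0,0,-0.8],[-3.5,-0.4,0,0,0,0,-0.8],[-3.5,-0.4,0,0,0,0,-0.8],[-3.5,-0.4,0,0,0,0,-0.8],[-3.5,-0.4,0,0,0,0,-0.8],[-3.5,-0.4,0,0,0,0,-0.8],[-3.5,-0.4,0,0,0,0,-0.8],[-3.5,-0.4,0,0,0,0,-0.8]]'
python3 - <<'E'
from h import *
im,K,E=cam("top"); hsv=cv2.cvtColor(im,cv2.COLOR_RGB2HSV)
m=cv2.inRange(hsv,(10,70,90),(34,255,255))
for u,v,a,c in blobs(m,6):
    if 150<u<200 and abs(v-190)<25: print("brass",u,v,a,onz(K,E,u,v,.034))
for u,v,a,c in blobs((im.max(2)<150)&(hsv[...,1]<90),60):
    if abs(u-311)<12 and abs(v-190)<12: print("500",u,v,a,cv2.boundingRect(c),onz(K,E,u,v,.088))
E
```

```text
clock: 25.8
position: [0.558, 0.2641, 0.0279]
orientation: [-3.141, -0.0, 1.57]
contact_force: [-7.0, -2.3, 15.3]
gripper_width: 0.542
gripper_force: 64.5
clock: 27.5
position: [0.5256, -0.0472, 0.1627]
orientation: [3.141, -0.0, 1.57]
contact_force: [1.7, -0.1, -0.5]
gripper_width: 0.898
gripper_force: 0.0
brass 166.73333333333332 205.5 25.0 [0.47505046 0.26203092 0.034     ]
brass 166.00582241630275 183.3871906841339 114.5 [0.55776684 0.2634302  0.034     ]
```

```bash
python3 -m inch '[[-3.5,-0.3,0,0,0,0,-0.8],[-3.5,-0.3,0,0,0,0,-0.8],[-3.5,-0.3,0,0,0,0,-0.8],[-3.5,0,0,0,0,0,-0.8],[-3.5,0,0,0,0,0,-0.8],[-3.5,0,0,0,0,0,-0.8],[-1.2,0,2,0,0,0,-0.8],[0,0,1,0,0,0,-0.8],[0,0,0,0,0,0,-0.8],[0,0,0,0,0,0,-0.8],[0,0,0,0,0,0,-0.8]]'
```

```text
clock: 28.65
position: [0.5172, -0.2669, 0.1331]
orientation: [3.141, 0.0, 1.571]
contact_force: [-0.5, 0.4, -0.3]
gripper_width: 0.902
gripper_force: 0.0
```

```bash
python3 -m inch '[[-0.1,0,2,0,0,0,-0.8],[0,0,2,0,0,0,-0.8],[0,0,2.1,0,0,0,-0.8],[0,0,0,0,0,0,-0.8],[0,0,0,0,0,0,-0.8],[0,0,0,0,0,0,-0.5],[0,0,0,0,0,0,-0.2],[0,0,0,0,0,0,1],[0,0,0,0,0,0,1],[0,0,0,0,0,0,1],[0,0,0,0,0,0,1]]'; python3 -m inch '[[0,0,-0.5,0,0,0,1],[0,0,-1,0,0,0,1],[0,0,-2,0,0,0,1],[0,0,-3,0,0,0,1],[0,0,-4,0,0,0,1],[0,0,0,0,0,0,1],[0,0,0,0,0,0,1]]'; python3 - <<'E'
from h import *
im,K,E=cam("side"); 
cv2.imwrite("pics/c8.png",cv2.resize(im[170:260,170:290],None,fx=6,fy=6,interpolation=cv2.INTER_CUBIC)[:,:,::-1])
E
```

```text
clock: 29.75
position: [0.5172, -0.2689, 0.0731]
orientation: [3.14, 0.0, 1.57]
contact_force: [-4.2, 2.8, 15.6]
gripper_width: 0.7
gripper_force: 61.2
clock: 30.45
position: [0.517, -0.2686, 0.1774]
orientation: [3.14, 0.0, 1.57]
contact_force: [-0.3, -0.1, -5.2]
gripper_width: 0.695
gripper_force: 66.5
```

View pics/c8.png

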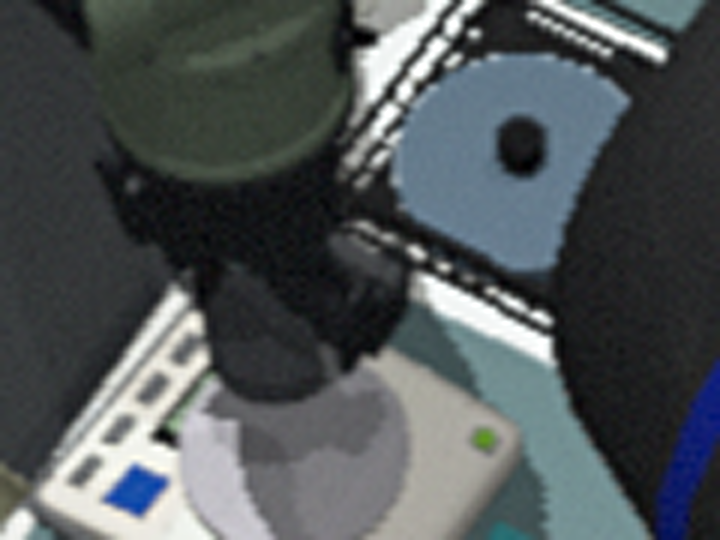

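The 500 g weight is lifted (crop 265,340) and the pan is bare. Carry it to its pocket.

```bash
python3 -m inch '[[2.7,0,0,0,0,0,1],[3.5,0,0,0,0,0,1],[3.5,0,0,0,0,0,1],[3.5,0,0,0,0,0,1],[3.5,0.4,0,0,0,0,1],[3.5,0.4,0,0,0,0,1],[3.5,0.5,0,0,0,0,1],[3.5,0.5,0,0,0,0,1],[3.5,0.5,0,0,0,0,1],[3.5,0.5,0,0,0,0,1],[3.5,0.5,0,0,0,0,1],[3.5,0.5,0,0,0,0,1],[3.5,0.4,0,0,0,0,1],[0,0,2,0,0,0,1],[0,0,4,0,0,0,1],[0,0,4,0,0,0,1],[0,0,2.5,0,0,0,1],[0,0,0,0,0,0,1],[0,0,0,0,0,0,1],[0,0,0,0,0,0,1]]'
```

```text
clock: 32.5
position: [0.5598, 0.1783, 0.0526]
orientation: [3.14, -0.0, 1.57]
contact_force: [-0.1, -1.3, -4.4]
gripper_width: 0.69
gripper_force: 67.5
```

```bash
python3 -m inch '[[0,0,1,0,0,0,1],[0,0,0.7,0,0,0,1],[0,0,0.4,0,0,0,1],[0,0,0.3,0,0,0,1],[0,0,0,0,0,0,1],[0,0,0,0,0,0,1],[0,0,0,0,0,0,1]]'
python3 -m inch '[[0,0,0,0,0,0,-0.5],[0,0,0,0,0,0,-0.65],[0,0,0,0,0,0,-0.75],[0,0,0,0,0,0,-0.75],[0,0,-0.5,0,0,0,-0.75],[0,0,-2,0,0,0,-0.75],[0,0,-4,0,0,0,-0.75],[0,0,-4,0,0,0,-0.75],[-3,0,-3,0,0,0,-0.5],[-3.5,-0.4,0,0,0,0,0],[-3.5,-0.4,0,0,0,0,0],[-3.5,-0.4,0,0,0,0,0],[-3.5,-0.4,0,0,0,0,0],[-3.5,-0.4,0,0,0,0,0],[0,-0.4,0,0,0,0,0],[0,0,0,0,0,0,0],[0,0,0,0,0,0,0]]'
python3 - <<'E'
from h import *
im,K,E=cam("top"); hsv=cv2.cvtColor(im,cv2.COLOR_RGB2HSV)
a=cv2.resize(im[165:225,145:215],None,fx=6,fy=6,interpolation=cv2.INTER_CUBIC); b=cv2.resize(im[160:220,280:340],None,fx=6,fy=6,interpolation=cv2.INTER_CUBIC)
cv2.imwrite("pics/c9.png",np.hstack([a,b])[:,:,::-1])
im,K,E=cam("side"); print(mean(2)); cv2.imwrite("pics/s9.png",cv2.resize(im[180:270,180:290],None,fx=6,fy=6,interpolation=cv2.INTER_CUBIC)[:,:,::-1])
E
```

```text
clock: 33.2
position: [0.5589, 0.1782, 0.0282]
orientation: [-3.141, -0.0, 1.57]
contact_force: [-7.7, -1.1, 18.2]
gripper_width: 0.698
gripper_force: 70.0
clock: 34.9
position: [0.5351, -0.0257, 0.1625]
orientation: [3.141, -0.0, 1.571]
contact_force: [-0.2, -0.2, -0.3]
gripper_width: 0.498
gripper_force: 0.0
(array([ 0.53507967, -0.02581116,  0.16226255]), array([3.49368626e-05, 9.18358366e-05, 1.45715975e-05]))
```

View pics/c9.png

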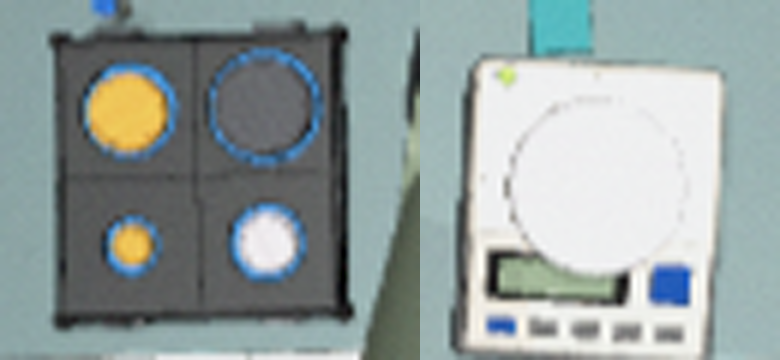

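All four weights lie flat in their own pockets. The empty pan is centred at crop (597,187), i.e. top px (309.5,191). Next, move over the cover's knob.

```bash
python3 -c "
from h import *
im,K,E=cam('top'); print(onz(K,E,309.5,191,.067))
im,K,E=cam('side'); print(onz(K,E,219,243.5,.067))"
python3 -m inch '[[-1.5,-1,0,0,0,0,0],[-1.5,-0.95,2,0,0,0,0],[0,0,3,0,0,0,0],[0,0,3,0,0,0,0],[0,0,0,0,0,0,0],[0,0,0,0,0,0,0],[0,0,0,0,0,0,0]]'; python3 - <<'E'
from h import *
im,K,E=cam("side"); print(mean(2)); cv2.imwrite("pics/s10.png",cv2.resize(im[150:240,210:310],None,fx=6,fy=6,interpolation=cv2.INTER_CUBIC)[:,:,::-1])
E
```

```text
[ 0.51368683 -0.26855786  0.067     ]
[ 0.51616557 -0.26841286  0.067     ]
clock: 35.9
position: [0.516, -0.057, 0.0837]
orientation: [3.14, 0.0, 1.57]
contact_force: [0.5, 0.2, -0.3]
gripper_width: 0.503
gripper_force: 0.0
(array([ 0.51600738, -0.05672237,  0.08351818]), array([4.06346471e-05, 3.60355390e-05, 8.86369153e-05]))
```

View pics/s10.png

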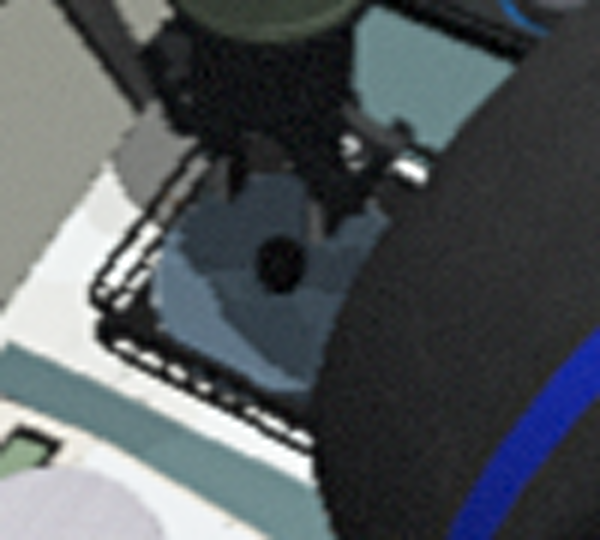

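View pics/s9.png

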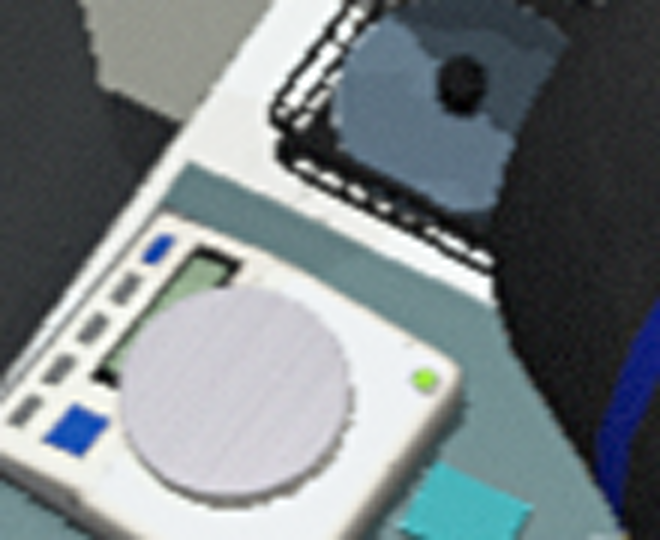

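Side view: pan empty at crop (235,390), knob at px (256.7,194.2) just below the open fingers, with no lamp contact. Go down and grip.

```bash
python3 -m inch '[[0,0.1,2,0,0,0,-0.2],[0,0,2,0,0,0,-0.2],[0,0,1,0,0,0,-0.2],[0,0,0.5,0,0,0,-0.2],[0,0,0,0,0,0,-0.2],[0,0,0,0,0,0,-0.2],[0,0,0,0,0,0,0.1],[0,0,0,0,0,0,0.3],[0,0,0,0,0,0,0.5],[0,0,0,0,0,0,1],[0,0,0,0,0,0,1],[0,0,0,0,0,0,1],[0,0,0,0,0,0,1]]'
python3 -m inch '[[0,0,-0.5,0,0,0,1],[0,0,-1,0,0,0,1],[0,0,-2,0,0,0,1],[0,0,-3,0,0,0,1],[0,0,-3,0,0,0,1],[0,0,-2,0,0,0,1],[0,0,0,0,0,0,1],[0,0,0,0,0,0,1]]'; python3 - <<'E'
from h import *
im,K,E=cam("side"); cv2.imwrite("pics/s11.png",cv2.resize(im[150:240,210:310],None,fx=6,fy=6,interpolation=cv2.INTER_CUBIC)[:,:,::-1])
E
```

```text
clock: 37.35
position: [0.5167, -0.0567, 0.028]
orientation: [3.141, -0.0, 1.57]
contact_force: [-2.2, 0.7, 11.9]
gripper_width: 0.277
gripper_force: 58.2
clock: 38.15
position: [0.5164, -0.0565, 0.1426]
orientation: [3.141, -0.0, 1.57]
contact_force: [-0.4, -0.2, -1.0]
gripper_width: 0.281
gripper_force: 59.0
```

View pics/s11.png

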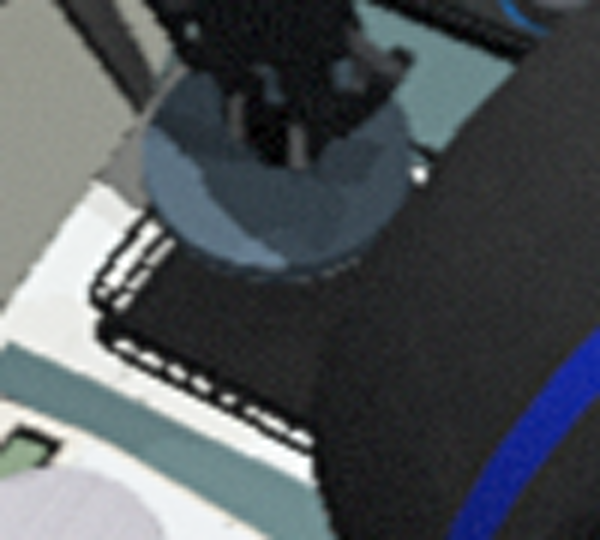

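Cover lifted level by its knob (crop 275,190). Carry it over the pan.

```bash
python3 -m inch '[[-1.5,0,0,0,0,0,1],[-2.5,0,0,0,0,0,1],[-3,0,0,0,0,0,1],[-3,0,0,0,0,0,1],[-3,0,0,0,0,0,1],[-3,0,0,0,0,0,1],[-2.7,-0.1,0,0,0,0,1],[-2.5,0,0,0,0,0,1],[0,0,1.5,0,0,0,1],[0,0,2,0,0,0,1],[0,0,0.8,0,0,0,1],[0,0,0,0,0,0,1],[0,0,0,0,0,0,1],[0,0,0,0,0,0,1]]'; python3 - <<'E'
from h import *
im,K,E=cam("side"); print(mean(2)); cv2.imwrite("pics/s12.png",cv2.resize(im[180:270,180:290],None,fx=6,fy=6,interpolation=cv2.INTER_CUBIC)[:,:,::-1])
E
```

```text
clock: 39.6
position: [0.5155, -0.269, 0.1]
orientation: [3.141, 0.0, 1.57]
contact_force: [-0.1, -0.3, -0.9]
gripper_width: 0.276
gripper_force: 59.0
(array([ 0.51546456, -0.26879287,  0.09993181]), array([8.72644998e-06, 3.26534267e-05, 4.04882918e-05]))
```

View pics/s12.png

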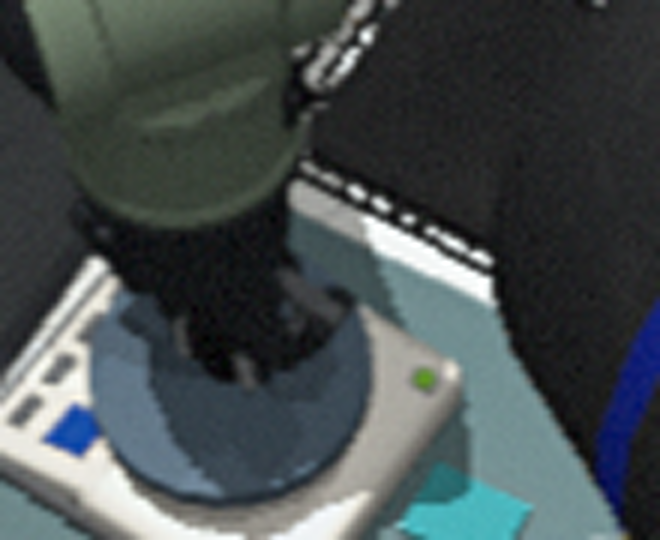

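The cover is hanging level and concentric over the pan (crop 231,385). Lower gently.

```bash
python3 -m inch '[[0,0,0.6,0,0,0,1],[0,0,0.6,0,0,0,1],[0,0,0.4,0,0,0,1],[0,0,0.3,0,0,0,1],[0,0,0.3,0,0,0,1],[0,0,0.1,0,0,0,1],[0,0,0,0,0,0,1],[0,0,0,0,0,0,1],[0,0,0,0,0,0,1]]'
```

```text
clock: 40.65
position: [0.5152, -0.2688, 0.0764]
orientation: [3.141, 0.0, 1.57]
contact_force: [-0.2, -0.1, -1.1]
gripper_width: 0.28
gripper_force: 59.3
```

```bash
python3 -m inch '[[0,0,0.1,0,0,0,1],[0,0,0,0,0,0,1],[0,0,0,0,0,0,1]]'; python3 -m inch '[[0,0,0,0,0,0,0.4],[0,0,0,0,0,0,0.2],[0,0,0,0,0,0,0],[0,0,0,0,0,0,0],[0,0,-0.5,0,0,0,0],[0,0,-1,0,0,0,0],[0,0,-3,0,0,0,0],[0,0,-4,0,0,0,0],[3,0,-3,0,0,0,0],[3.5,0,0,0,0,0,0],[3.5,0,0,0,0,0,0],[3.5,0,0,0,0,0,0],[3.5,0,0,0,0,0,0],[3.5,0,0,0,0,0,0],[3.5,0,0,0,0,0,0],[3.5,0,0,0,0,0,0],[0,0,0,0,0,0,0],[0,0,0,0,0,0,0]]'; python3 - <<'E'
from h import *
im,K,E=cam("side"); a=cv2.resize(im[180:270,180:280],None,fx=4,fy=4,interpolation=cv2.INTER_CUBIC)
im,K,E=cam("top"); b=cv2.resize(im[150:240,260:360],None,fx=4,fy=4,interpolation=cv2.INTER_CUBIC)
cv2.imwrite("pics/f.png",np.hstack([a,b])[:,:,::-1])
E
```

```text
clock: 40.95
position: [0.5153, -0.2688, 0.0759]
orientation: [3.141, 0.0, 1.57]
contact_force: [-2.7, 1.5, 10.8]
gripper_width: 0.278
gripper_force: 60.4
clock: 42.75
position: [0.5155, 0.0066, 0.191]
orientation: [3.141, -0.0, 1.571]
contact_force: [0.4, -0.6, -0.7]
gripper_width: 0.499
gripper_force: 0.0
```

View pics/f.png

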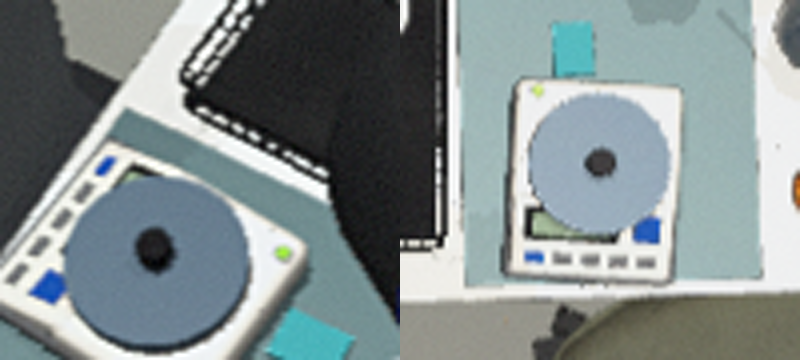

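The cover sits level and centred on the pan (side crop 155,255; top crop 600,163). The arm is clear.

```bash
python3 -c "
from plant import job;print(job.close_job())"
```

```text
the job is handed in; nothing more can be done
None
```

The job is handed in at about 43 s: all four weights lie flat in their own pockets, taken top down, and the dust cover sits level over the empty pan with no lamp contact seen; I viewed 16 pictures, two over the limit of 14.

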